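# Pop a dark dowel and trap it on the ramp

## Task

Serve the dark dowel for the next joint: with one fingertip press the orange key of the dispenser that holds the dark dowel fully down, so that the dowel pops right out of its pocket, and stop it on the ramp with your other finger before it rolls off the end of the ramp. Only touch, never pinch or lift the dowel or jam it hard, and finish while still holding: key down under one finger, dowel resting on the ramp against the other. Leave the other dispenser, its pale dowel and everything else on the bench alone.

Things in the scene. Friction and masses are not known exactly. Their poses are not given: they have to be found in the camera images.
- dispenser_dark: green dowel dispenser fixed to the bench, holding the dark dowel; steel foot 150 x 110 mm. Origin: under the centre of the dowel pocket, at bench level. +x points down the ramp, y along the dowel, z up. In mm along x: orange key -50..-20, thin back stop -20..-11 (57 high), open pocket -11..+11, ramp +11..+79 with an open lower end. Foot -70..+80. Side walls at y = +-38..45 stand 12 above the ramp
- key_dark_top (a point): centre of the top face of the orange spring key of the dispenser with the dark dowel. The key is 30 mm (dispenser x) by 42 mm (y), at dispenser x = -35 mm, y = 0; its top stands 59 mm above the bench when up and 49 mm when fully down; the housing below it is 40 mm high
- key_dark (a joint): travel of the dark-dowel dispenser's key: 0 = up, 0.010 m = fully down; spring: 2 N to start, 6 N fully down
- dowel_dark: dark brown wooden dowel, plain cylinder 20 mm in diameter, 70 mm long, about 22 g; origin at its centre (half-way along its axis), its own y axis lies along its length. At the start it lies in its dispenser's pocket, its centre 54 mm above the bench, its top 64 mm
- ramp_dark (a point): point on the white ramp surface at dispenser x = +45 mm, y = 0, 45 mm above the bench. The ramp slopes 8 degrees: its surface is 51 mm - 0.14 x high. A popped dowel rolls down it (+x) in under half a second and drops off the end unless a finger already stands in its way: facing side at dispenser x = 33 to 70 mm (nearer jams it in the pocket), tip at most 9 mm above the surface
- pocket_dark (a point): centre of the pocket's mouth, 51 mm above the bench. Pressing the key raises a steel plate in the pocket's floor by the same amount; at 6 to 9 mm of travel the dowel comes level with the ramp and rolls off along +x. With the key fully down, an equally long second finger is 2 to 8 mm above the ramp at dispenser x = 33 to 70 mm
- dispenser_pale: green dowel dispenser fixed to the bench, holding the pale dowel; steel foot 150 x 110 mm. Same make and dimensions as the dark dowel's dispenser; not to be used. Origin and axes as there
- key_pale (a joint): travel of the pale-dowel dispenser's key: 0 = up, 0.010 m = fully down; spring: 2 N to start, 6 N fully down
- dowel_pale: pale beech wooden dowel, plain cylinder 20 mm in diameter, 70 mm long, about 22 g; origin at its centre (half-way along its axis), its own y axis lies along its length. At the start it lies in its dispenser's pocket, its centre 54 mm above the bench, its top 64 mm
- glue_bottle: white glue bottle, 60 mm diameter, 170 mm tall, bystander; origin at its underside
- mallet: hammer lying on the bench, bystander; about 260 mm long along its x axis
- screwdriver: screwdriver lying on the bench, bystander; about 200 mm long along its x axis
- tape_measure: yellow tape measure 65 x 35 x 60 mm, bystander; origin at its underside
- offcut: brown wood offcut 140 x 45 x 28 mm, bystander; origin at its underside
- oak_block: pale wood block 70 x 50 x 40 mm, bystander; origin at its underside
- dowel_cup: open steel cup 80 mm in diameter, 90 mm tall, bystander; origin at its underside
There are look-alikes about, which are no part of the job. Of the things that look like the dowel_dark, the smallest one is meant. Leave any yellow look-alike of the dispenser_dark alone.

How it is judged:
On the way, in this order (a step that is already met when the one before it is completed fails the run):
1. the key is pressed by a finger while the dark dowel is still in its pocket (value of joint key_dark above 0.003 m and contact force between the fingers and key_dark above 1 N and x of dowel_dark in the frame of dispenser_dark below 0.012 m).
2. the popped dowel lies against the other finger on the ramp, the key still down (value of joint key_dark above 0.007 m and x of dowel_dark in the frame of dispenser_dark between 0.016 and 0.078 m and z of dowel_dark in the frame of dispenser_dark between 0.046 and 0.066 m and contact force between the fingers and dowel_dark above 0.003 N and contact force between the fingers and key_dark above 1 N), for 0.3 s.
At the end, for the whole second after the job is handed in: The dark dowel's key is held at least 7 mm down by a finger (more than 1 N), and the dark dowel lies still on the ramp, out of its pocket and touching a finger (centre 16 to 78 mm down the ramp from the pocket's centre, 46 to 66 mm above the bench); the pale dowel and its key are where they were (all of step 2 and linear speed of dowel_dark below 0.02 m/s and distance of dowel_pale from where it was at the start of the episode below 0.008 m and value of joint key_pale below 0.003 m); the arm keeps its last pose, push and grip.
It fails at once if the dark dowel is lifted off its dispenser (z of dowel_dark in the frame of dispenser_dark above 0.078 m).
It fails at once if the dark dowel rolls off the ramp (z of dowel_dark in the frame of dispenser_dark below 0.04 m or x of dowel_dark in the frame of dispenser_dark above 0.085 m).
It fails at once if the dark dowel is taken out without the key (x of dowel_dark in the frame of dispenser_dark above 0.014 m and value of joint key_dark below 0.003 m).
It fails at once if the dark dowel is pinched or jammed with more than 12 N (contact force between the fingers and dowel_dark above 12 N).
It fails at once if the other dispenser's key or dowel, or a bystander, is disturbed (key 4 mm, dowel 10 mm, bystander 15 mm) (distance of dowel_pale from where it was at the start of the episode above 0.01 m or value of joint key_pale above 0.004 m or distance of any of glue_bottle, mallet, screwdriver, tape_measure, offcut, oak_block, dowel_cup from where it was at the start of the episode above 0.015 m).
It also fails if it takes over 32 s, if anything falls off the work surface, if the arm or the gripper's body presses on something with over 40 N, if the wrist force passes 120 N, or if a joint passes its speed limit or range.

## Robot

A 6-joint arm with a two-finger parallel gripper is mounted at the origin on the work surface. World frame = base frame: x ahead of the robot, y to its left, z up, the work surface at z = 0. Lengths are in m, angles in rad, forces in N, time in s.
With the tool pointing down it reaches from about 0.35 to 0.775 m from the base axis. Payload 5.5 kg.
Tool frame: the origin (TCP) lies midway between the tips of the shut fingers; the grasp point (between the pads) lies 19 mm behind it; z points along the fingers, y is the line along which they close (so a half turn about z gives the same grasp; the last joint's range is limited). The gripper opens to 85 mm and grips with 20 to 120 N. Pads are 22 mm wide; open, the fingers measure 114 mm over their backs; the gripper's body (76 mm by 85 mm) begins 54 mm behind the grasp point. The pads swing forward as they close: fully open they stand 13 mm farther back than shut.
Start: joints at [-1.266, 0.313, 0.046, 1.304, 0, 1.431], TCP at [0.247, -0.519, 0.203] pointing down, gripper open.
Joint ranges: [-2.76, 2.76], [-0.86, 1.69], [-1.03, 1.26], [-2.2, 2.34], [-1.47, 1.5], [-3.14, 3.14]. Speed limits (rad/s): [2.57, 2.57, 3.14, 3.14, 3.14, 3.14].

## Interface

Orientations are given as a unit quaternion [w, x, y, z].
In Python, from workcell import env gives the robot as it stands.
- The arm moves only by the tool move_arm, never from a script. Its argument "targets" is a list of rows, each a list of 3 entries, a list of its own where there are three numbers: the shift along the tool's x, y, z in mm, then the turn, a rotation vector about the tool's x, y, z in units of 10 degrees (1.0 is 10 degrees), then the closure, from -1 (fully open) to 1 (shut). In form: [[[dx, dy, dz], [ax, ay, az], gripper], ...]. A call has 1 to 5 rows; each row is the pose to reach, as a shift and turn from the pose commanded when the call began, along the tool's axes at that moment; what a row does not reach only later rows make up. A row lasts 1/8 s, in which the tool goes at most 62.5 mm and 10.7 degrees, less where a joint would pass 70% of its speed; a pose out of reach is approached as far as the arm can. A call with a gripper value outside its range is refused whole. The fingers move at their own pace and stop on an object; "squeeze" is the grip in N (left out, the last holds). Time passes only in rows, so rows that repeat a pose let the fingers close. It gives the time, the measured TCP pose, the force, the opening and the grip force at its end, in the units of the state.
- env.get_state(): the state, without advancing time (a new reading comes with each control period).
- env.read_camera(name): name is "scene" or "top" or "wrist"; returns a dict with "pixels" (384x512x3 uint8, red, green, blue), "fovy" (degrees; the focal length in pixels is half the picture's height over the tangent of half this angle, whatever the lens; pixels are square), "cx", "cy" (the principal point, pixels), "extrinsics" (4x4, takes a point from world to camera coordinates); the wrist camera has in their place "mount" (4x4, takes a point from camera to tool coordinates, whose origin is the TCP and whose axes are the flange's). Camera axes: x right, y up, looking along -z (the intrinsics and any distortion apply to the point x, -y, -z); pixel columns grow to the right and rows downward; lengths in m; the calibration is good to about 2 mm. A picture is of the moment at which its call begins: read the wrist's pose just before it. There is no depth.
- env.hand_in(): hands the job in; it is judged then, once.
Trained networks look in a picture, given as the dict that the camera call returned (one of the last four; its "shot" number tells which), for a name from the list of things; names that differ only in an ending like _2 or _b are one class to them, and where a whole thing is asked for, a point or a joint stands for the part that bears it (a point fixed in the world has none). Each returns a list of dicts, best first, with "confidence" (0 to 1); they miss things now and then, are a little off and sometimes report something else, mostly with a low value. They report only what shows in the picture. A call takes as long as a camera call. They do not tell look-alikes from the thing itself.
- env.spot_in(thing, picture): "centre" ([x, y, z] in m, in world coordinates, good to about 4 mm: the middle of the surface that is visible of it).
- env.regions_of(thing, picture): "mask" (384x512 bool, what is visible of it).
- env.landmark_of(thing, picture): "centre" ([x, y, z] in m, in world coordinates, good to about 4 mm: a listed point, or the origin of a listed thing).
The state is a dict: "clock": time; "joint_pos": joint angles; "qvel": joint speeds; "tau": joint torques, N m; "tcp_pos": TCP position; "orientation": TCP orientation; "wrist_force": force on the tool from outside, world axes, zero at the start; "ft_torque": the same for the moment, N m; "finger_gap": finger opening in m; "grip_force": force on a finger pad.
Only numpy, scipy, OpenCV 4.12 (cv2) and the standard library are available. Lean on these libraries where they do the work, as an engineer would, in place of code of your own. Each camera call takes 0.05 s, during which the arm holds its last target. There are 200 camera calls.

## Working session

There is one attempt and no reset: what is moved stays moved. The work goes in short steps, Python scripts to look and compute and a tool call to move; the robot and the scene stay as the last step left them, time stands still between calls to the robot, and variables do not carry over. Pictures are saved under pics/ and viewed, at most 10 in all, crops included, and the job is handed in when it is done.

Besides the shell and the picture viewer there is one more tool, called after ">>>" by a JSON object that holds its "name" and its "arguments". move_arm: Moves the arm, as the interface text tells. Its arguments: {"type":"object","properties":{"targets":{"type":"array","items":{"type":"array"}},"squeeze":{"type":"number"}},"required":["targets"]}

```bash
mkdir -p pics; python3 - <<'E'
from workcell import env
import cv2,numpy as np
s=env.get_state();print(s['clock'],s['tcp_pos'],s['orientation'],s['finger_gap'])
for n in("scene","top"):
    p=env.read_camera(n);cv2.imwrite(f"pics/{n}.png",p["pixels"][:,:,::-1])
    for t in("dispenser_dark","key_dark_top","dowel_dark","ramp_dark","pocket_dark"):
        print(n,t,[(np.round(d["centre"],3).tolist(),round(d["confidence"],2)) for d in env.landmark_of(t,p)[:4]])
E
```

```text
0.0 [ 0.24723582 -0.51849776  0.20219429] [-9.22070344e-04  9.75368140e-01  2.20581357e-01 -7.46714942e-05] 0.08573154784325149
scene dispenser_dark [([0.721, 0.176, -0.001], 0.85), ([0.502, 0.172, -0.002], 0.74)]
scene key_dark_top [([0.687, 0.166, 0.054], 0.53), ([0.456, 0.424, -0.002], 0.53), ([0.475, 0.156, 0.06], 0.44)]
scene dowel_dark [([0.506, 0.172, 0.053], 0.61), ([0.52, -0.001, 0.012], 0.6)]
scene ramp_dark [([0.764, 0.192, 0.044], 0.9), ([0.545, 0.19, 0.044], 0.88), ([0.641, -0.384, 0.001], 0.17)]
scene pocket_dark [([0.726, 0.174, 0.054], 0.98)]
top dispenser_dark [([0.723, 0.178, 0.001], 0.9), ([0.501, 0.169, 0.0], 0.75)]
top key_dark_top [([0.468, 0.156, 0.056], 0.57), ([0.69, 0.164, 0.06], 0.55), ([0.582, -0.18, 0.053], 0.53), ([0.373, -0.346, 0.001], 0.53)]
top dowel_dark [([0.516, -0.005, 0.016], 0.95), ([0.321, 0.138, 0.011], 0.87), ([0.503, 0.171, 0.049], 0.73), ([0.501, 0.174, 0.052], 0.69)]
top ramp_dark [([0.541, 0.191, 0.045], 0.95), ([0.768, 0.189, 0.043], 0.76)]
top pocket_dark [([0.501, 0.173, 0.05], 0.89)]
```

View pics/scene.png

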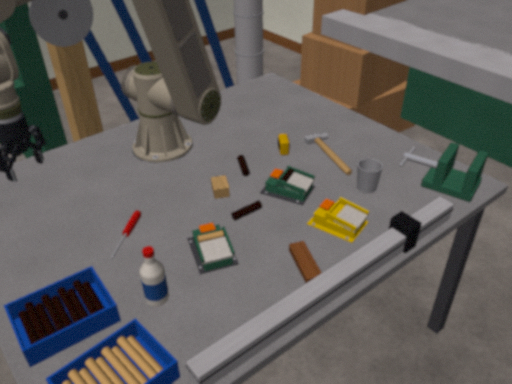

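View pics/top.png

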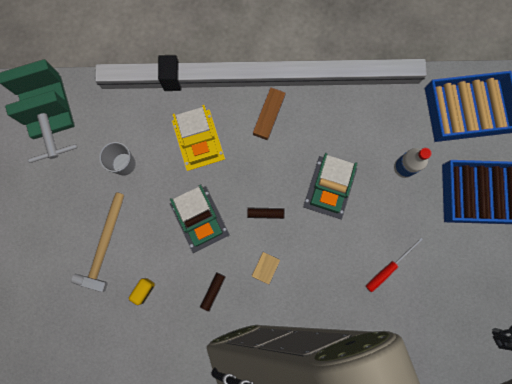

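The dark dowel's green dispenser is at top (198,218) and scene (290,183). The yellow look-alike is at top (198,137), and the pale dispenser is at top (330,185). Next I'll fit the yaw and position from the colour blobs.

```bash
cat > h.py <<'E'
import numpy as np,cv2
def ray(p,u,v,z):
    f=p["pixels"].shape[0]/2/np.tan(np.radians(p["fovy"])/2);E=np.array(p["extrinsics"])
    d=np.array([(u-p["cx"])/f,-(v-p["cy"])/f,-1]);R,t=E[:3,:3],E[:3,3]
    o=-R.T@t;w=R.T@d;return o+w*(z-o[2])/w[2]
E
python3 - <<'E'
from workcell import env
from h import *
for n,b in(("top",(165,180,232,252)),("scene",(258,160,320,208))):
    p=env.read_camera(n);print([k for k in p],{k:p[k] for k in p if 'dist' in k})
    im=p["pixels"];x0,y0,x1,y1=b;c=im[y0:y1,x0:x1];h=cv2.cvtColor(c,cv2.COLOR_RGB2HSV)
    H,S,V=cv2.split(h)
    for nm,m,z in(("key",(H<20)&(S>180)&(V>150),.059),("ramp",(S<50)&(V>165),.0455)):
        m=m.astype(np.uint8);k,l,st,ce=cv2.connectedComponentsWithStats(m)
        i=1+np.argmax(st[1:,4]);r=cv2.minAreaRect(np.argwhere(l==i)[:,::-1].astype(np.float32))
        box=cv2.boxPoints(r)+[x0,y0]
        print(n,nm,st[i,4],ce[i]+[x0,y0],np.round(ray(p,*(ce[i]+[x0,y0]),z),4),[np.round(ray(p,*q,z)[:2],3).tolist() for q in box])
    for t in("key_dark_top","dowel_dark","ramp_dark","pocket_dark"):
        print(n,t,[(np.round(d["centre"],3).tolist(),round(d["confidence"],2)) for d in env.landmark_of(t,p) if abs(d["centre"][0]-.5)<.06 and d["centre"][2]>.03])
    cv2.imwrite(f"pics/{n}c.png",cv2.resize(c,None,fx=8,fy=8)[:,:,::-1])
E
```

```text
['pixels', 'fovy', 'cx', 'cy', 'extrinsics', 'shot'] {}
top key 182 [203.52747253 230.76373626] [0.4702 0.1585 0.059 ] [[0.474, 0.183], [0.492, 0.146], [0.467, 0.134], [0.449, 0.171]]
top ramp 657 [190.56012177 203.49162861] [0.5434 0.1937 0.0455] [[0.556, 0.241], [0.588, 0.175], [0.531, 0.147], [0.499, 0.213]]
top key_dark_top [([0.471, 0.159, 0.058], 0.49)]
top dowel_dark [([0.505, 0.174, 0.053], 0.65)]
top ramp_dark [([0.546, 0.189, 0.042], 0.68)]
top pocket_dark [([0.498, 0.172, 0.05], 0.6)]
['pixels', 'fovy', 'cx', 'cy', 'extrinsics', 'shot'] {}
scene key 59 [276.10169492 172.84745763] [0.4734 0.1545 0.059 ] [[0.47, 0.134], [0.449, 0.176], [0.479, 0.174], [0.499, 0.133]]
scene ramp 162 [300.0308642 180.5      ] [0.5405 0.198  0.0455] [[0.522, 0.169], [0.494, 0.209], [0.558, 0.227], [0.585, 0.188]]
scene key_dark_top [([0.472, 0.153, 0.06], 0.5)]
scene dowel_dark [([0.508, 0.174, 0.055], 0.63)]
scene ramp_dark [([0.543, 0.188, 0.04], 0.74)]
scene pocket_dark [([0.503, 0.17, 0.05], 0.97)]
```

View pics/topc.png

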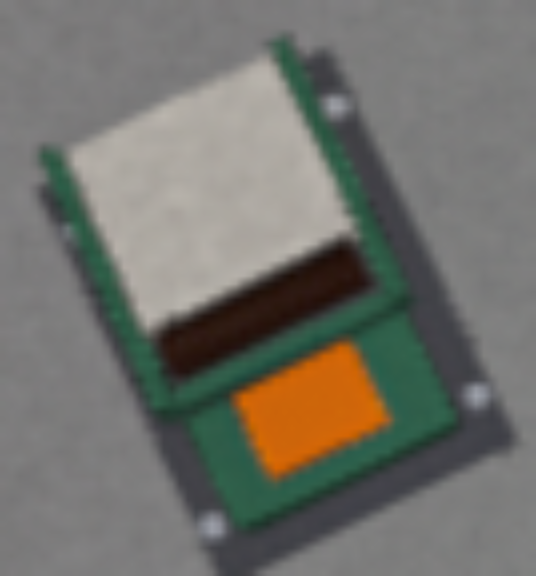

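>>> {"name": "move_arm", "arguments": {"targets": [[[43, -41, 0], [0, 0, -0.72], -1], [[86, -82, 0], [0, 0, -1.44], -1], [[130, -123, 0], [0, 0, -2.16], -1], [[173, -164, 0], [0, 0, -2.88], -1], [[216, -205, 0], [0, 0, -3.6], -1]]}}

```text
clock: 1.72
tcp_pos: [0.3546, -0.2394, 0.2033]
orientation: [0.0, 0.859, 0.513, 0.0]
wrist_force: [1.2, -0.4, -0.3]
finger_gap: 0.0857
grip_force: 0.0
```

```bash
cat >> h.py <<'E'
from scipy.spatial.transform import Rotation as Ro
def goal(s,xy,z,yaw):
    q=s['orientation'];R=Ro.from_quat([q[1],q[2],q[3],q[0]])
    y=np.radians(yaw);G=Ro.from_matrix(np.array([[np.cos(y),np.sin(y),0],[np.sin(y),-np.cos(y),0],[0,0,-1]]))
    print(s['clock'],np.round(s['tcp_pos'],4),np.round(s['wrist_force'],2),round(s['finger_gap'],4),'shift',np.round(R.inv().apply(np.r_[xy,z]-s['tcp_pos'])*1000,1),'turn',np.round(np.degrees((R.inv()*G).as_rotvec())/10,3))
E
python3 -c "
from h import *;from workcell import env
goal(env.get_state(),[.514,.178],.2,115.9)"
```

```text
1.725 [ 0.3546 -0.2394  0.2033] [ 1.23 -0.36 -0.32] 0.0857 shift [443.1 -57.7   3.2] turn [ 5.000e-03  3.000e-03 -5.421e+00]
```

>>> {"name": "move_arm", "arguments": {"targets": [[[55, -7, 0], [0, 0, -0.68], -1], [[110, -14, 0], [0, 0, -1.36], -1], [[165, -21, 0], [0, 0, -2.04], -1], [[220, -28, 0], [0, 0, -2.7], -1], [[275, -36, 0], [0, 0, -3.4], -1]]}}

```text
clock: 2.35
tcp_pos: [0.4545, 0.0195, 0.2034]
orientation: [0.001, 0.671, 0.741, 0.0]
wrist_force: [1.0, -0.1, -0.3]
finger_gap: 0.085
grip_force: 0.0
```

```bash
python3 -c "
from h import *;from workcell import env
goal(env.get_state(),[.514,.178],.15,115.9)"
```

```text
2.35 [0.4545 0.0195 0.2034] [ 1.03 -0.07 -0.34] 0.085 shift [151.8  74.9  53.4] turn [ 0.006  0.004 -2.019]
```

>>> {"name": "move_arm", "arguments": {"targets": [[[45, 22, 16], [0, 0, -0.6], -1], [[90, 45, 32], [0, 0, -1.2], -1], [[130, 65, 45], [0, 0, -1.8], -1], [[152, 75, 53], [0, 0, -2.02], -1], [[152, 75, 53], [0, 0, -2.02], -1]]}}

```text
clock: 2.98
tcp_pos: [0.5137, 0.1775, 0.1491]
orientation: [-0.0, 0.531, 0.847, -0.001]
wrist_force: [-0.5, -0.5, -1.0]
finger_gap: 0.0853
grip_force: 0.0
```

```bash
python3 - <<'E'
from h import *;from workcell import env
s=env.get_state();goal(s,[.514,.178],.1,115.9)
p=env.read_camera("wrist");cv2.imwrite("pics/w1.png",p["pixels"][:,:,::-1])
q=s['orientation'];T=np.eye(4);T[:3,:3]=Ro.from_quat([q[1],q[2],q[3],q[0]]).as_matrix();T[:3,3]=s['tcp_pos']
E=np.linalg.inv(T@np.array(p["mount"]));p2=dict(p,extrinsics=E)
im=p["pixels"];H,S,V=cv2.split(cv2.cvtColor(im,cv2.COLOR_RGB2HSV))
m=((H<20)&(S>180)&(V>120)).astype(np.uint8);k,l,st,ce=cv2.connectedComponentsWithStats(m)
for i in range(1,k):
  if st[i,4]>150: 
    r=cv2.minAreaRect(np.argwhere(l==i)[:,::-1].astype(np.float32));print(st[i],ray(p2,*ce[i],.059),[np.round(ray(p2,*a,.059)[:2],4).tolist() for a in cv2.boxPoints(r)])
for t in("key_dark_top","dowel_dark","ramp_dark","pocket_dark"):
    print(t,[(np.round(d["centre"],3).tolist(),round(d["confidence"],2)) for d in env.landmark_of(t,p)[:3]])
E
```

```text
2.975 [0.5137 0.1775 0.1491] [-0.46 -0.5  -0.99] 0.0853 shift [ 0.3  0.6 49.1] turn [-0.008 -0.002 -0.007]
[ 191  165   31   42 1234] [0.47061283 0.1586882  0.059     ] [[0.4492, 0.1711], [0.4752, 0.1837], [0.4921, 0.1457], [0.465, 0.1325]]
[385 246  32  30 657] [0.68744035 0.17458069 0.059     ] [[0.6751, 0.1582], [0.6667, 0.1872], [0.6973, 0.1909], [0.7066, 0.1616]]
key_dark_top [([0.468, 0.154, 0.057], 0.98), ([0.69, 0.167, 0.058], 0.9)]
dowel_dark [([0.316, 0.137, 0.012], 0.86), ([0.518, -0.007, 0.016], 0.8), ([0.502, 0.169, 0.055], 0.6)]
ramp_dark [([0.769, 0.191, 0.044], 0.92), ([0.543, 0.191, 0.045], 0.64)]
pocket_dark [([0.721, 0.177, 0.048], 0.84), ([0.5, 0.177, 0.051], 0.8)]
```

View pics/w1.png

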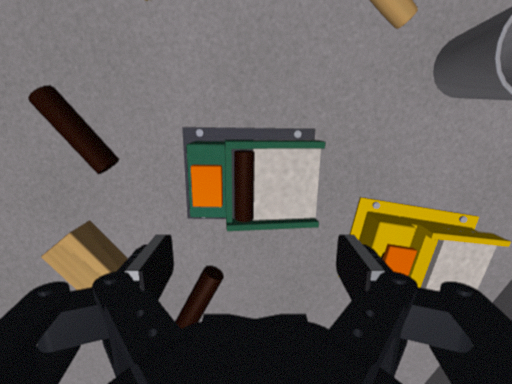

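The wrist view shows the dispenser centred between the fingers, with the key at (206,187) and the dark dowel at (244,187). It matches my earlier estimates, so I'll descend.

>>> {"name": "move_arm", "arguments": {"targets": [[[1, 0, 35], [0, 0, 0], -1], [[1, 0, 70], [0, 0, 0], -1], [[1, 0, 92], [0, 0, 0], -1], [[1, 0, 97], [0, 0, 0], -1], [[1, 0, 97], [0, 0, 0], -1]]}}

```text
clock: 3.85
tcp_pos: [0.5139, 0.1766, 0.0538]
orientation: [0.0, 0.533, 0.846, 0.0]
wrist_force: [-1.1, 0.1, -0.1]
finger_gap: 0.0852
grip_force: 0.0
```

```bash
python3 - <<'E'
from h import *;from workcell import env
s=env.get_state();goal(s,[.5133,.1785],.036,115.9)
p=env.read_camera("wrist");cv2.imwrite("pics/w2.png",p["pixels"][:,:,::-1])
E
```

```text
3.85 [0.5139 0.1766 0.0538] [-1.1   0.14 -0.08] 0.0852 shift [ 2.   0.3 17.8] turn [ 0.003  0.002 -0.027]
```

View pics/w2.png

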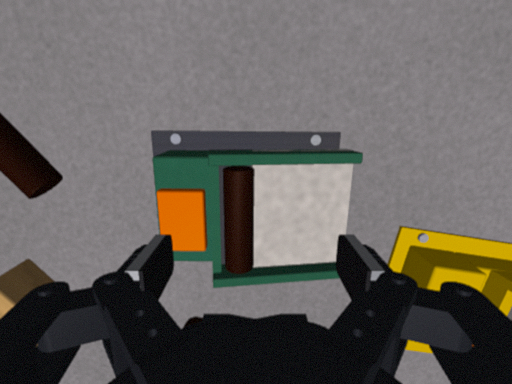

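Finger (155,245) looks off the key's near-left corner (158–205, 190–250). I'll project the expected fingertip and key corners into this picture to check.

```bash
python3 - <<'E'
from h import *;from workcell import env
s=env.get_state()
p=env.read_camera("wrist");M=np.array(p["mount"]);print(np.round(M,3),p["cx"],p["cy"],p["fovy"])
f=192/np.tan(np.radians(p["fovy"])/2)
def pr(t):
    c=np.linalg.inv(M)@np.r_[np.array(t)/1000,1];return np.round([p["cx"]+f*c[0]/-c[2],p["cy"]-f*c[1]/-c[2]],0).tolist()
for sy in(-1,1):
  for x in(-11,11):
    for z in(-13,-30): print("tip",sy,x,z,pr([x,sy*42.5,z]),pr([x,sy*57,z]))
q=s['orientation'];R=Ro.from_quat([q[1],q[2],q[3],q[0]])
a=np.radians(25.9);e=np.array([np.cos(a),np.sin(a)]);n=np.array([-e[1],e[0]])
for x in(-50,-20):
  for y in(-21,21):
    w=np.r_[np.array([.502,.173])+e*x/1000+n*y/1000,.059];print("key",x,y,pr(R.inv().apply(w-s['tcp_pos'])*1000),np.round(R.inv().apply(w-s['tcp_pos'])*1000))
E
```

```text
[[ 0.001  0.964  0.267  0.068]
 [ 1.    -0.001 -0.001  0.   ]
 [-0.     0.267 -0.964 -0.171]
 [ 0.     0.     0.     1.   ]] 254.42932459296796 191.763482073908 70.14861263282278
tip -1 -11 -13 [187.0, 245.0] [164.0, 245.0]
tip -1 -11 -30 [180.0, 259.0] [154.0, 259.0]
tip -1 11 -13 [184.0, 212.0] [161.0, 212.0]
tip -1 11 -30 [177.0, 223.0] [150.0, 223.0]
tip 1 -11 -13 [321.0, 245.0] [344.0, 245.0]
tip 1 -11 -30 [328.0, 259.0] [353.0, 259.0]
tip 1 11 -13 [323.0, 213.0] [347.0, 213.0]
tip 1 11 -30 [331.0, 223.0] [357.0, 223.0]
key -50 -21 [160.0, 251.0] [-19. -63.  -5.]
key -50 21 [154.0, 190.0] [ 23. -63.  -5.]
key -20 -21 [205.0, 251.0] [-19. -33.  -5.]
key -20 21 [201.0, 190.0] [ 23. -33.  -5.]
```

```bash
python3 - <<'E'
import cv2
a=cv2.imread("pics/w2.png")[200:384,60:260];cv2.imwrite("pics/c2.png",cv2.resize(cv2.convertScaleAbs(a,alpha=2,beta=20),None,fx=3.2,fy=3.2,interpolation=cv2.INTER_CUBIC))
E
```

```text
(no output)
```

View pics/c2.png

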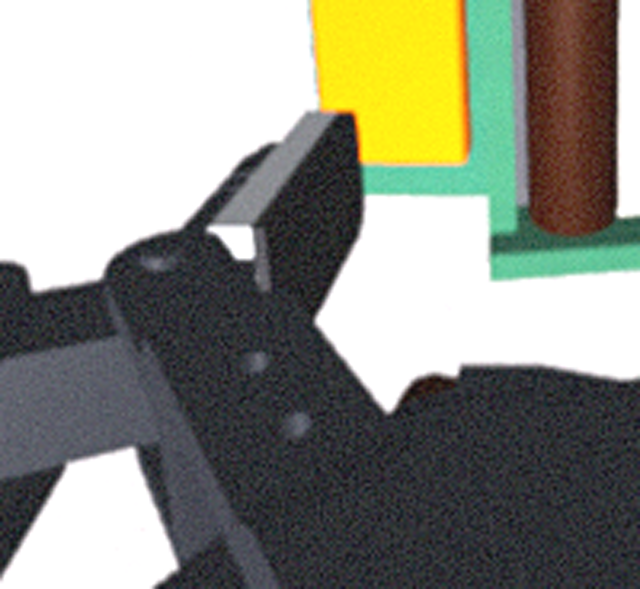

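Seen from the wrist, the tips look farther back than the stated 13 mm, so I'll find the real contact height by force, in small steps.

>>> {"name": "move_arm", "arguments": {"targets": [[[2, 0, 4], [0, 0, 0], -1], [[2, 0, 8], [0, 0, 0], -1], [[2, 0, 10], [0, 0, 0], -1], [[2, 0, 10], [0, 0, 0], -1]]}}

```text
clock: 4.45
tcp_pos: [0.5124, 0.1789, 0.0428]
orientation: [-0.0, 0.532, 0.847, -0.0]
wrist_force: [-0.3, -0.2, 0.8]
finger_gap: 0.0855
grip_force: 0.0
```

```bash
python3 - <<'E'
from h import *;from workcell import env
s=env.get_state();goal(s,[.5133,.1785],.036,115.9);print(s['ft_torque'])
p=env.read_camera("scene");cv2.imwrite("pics/s3.png",cv2.resize(p["pixels"][110:230,220:350],None,fx=5,fy=5,interpolation=cv2.INTER_CUBIC)[:,:,::-1])
E
```

```text
4.45 [0.5124 0.1789 0.0428] [-0.29 -0.16  0.79] 0.0855 shift [-0.7  0.6  6.8] turn [-0.003 -0.    -0.021]
[0.0016442  0.05835288 0.0378375 ]
```

View pics/s3.png

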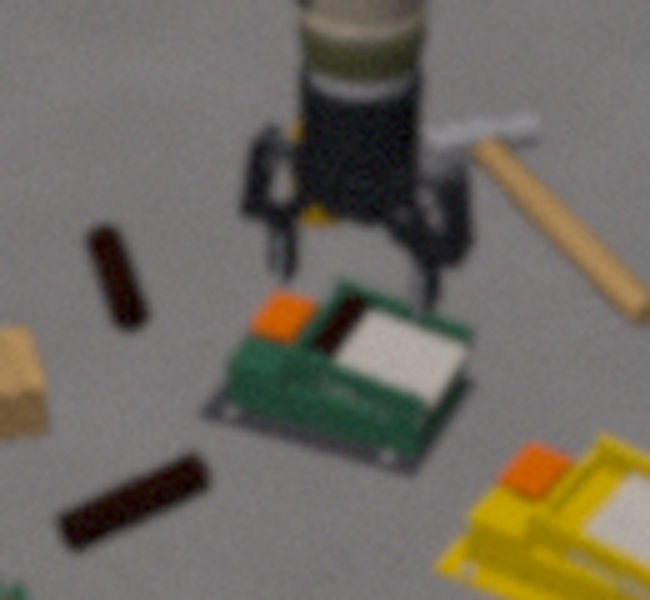

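The scene view confirms it: the left fingertip at (280,270) is still some 3 cm above the key at (285,318). I'll keep going down.

>>> {"name": "move_arm", "arguments": {"targets": [[[0, 0, 8], [0, 0, 0], -1], [[0, 0, 16], [0, 0, 0], -1], [[0, 0, 20], [0, 0, 0], -1], [[0, 0, 22], [0, 0, 0], -1], [[0, 0, 22], [0, 0, 0], -1]]}}

```text
clock: 5.12
tcp_pos: [0.5126, 0.1789, 0.0209]
orientation: [-0.0, 0.532, 0.847, -0.0]
wrist_force: [-1.1, -0.8, 0.5]
finger_gap: 0.0857
grip_force: 0.0
```

```bash
python3 - <<'E'
from h import *;from workcell import env
s=env.get_state();goal(s,[.5133,.1785],.003,115.9);print(s['ft_torque'])
p=env.read_camera("wrist");cv2.imwrite("pics/w4.png",p["pixels"][:,:,::-1])
E
```

```text
5.125 [0.5126 0.1789 0.0209] [-1.08 -0.84  0.51] 0.0857 shift [-0.6  0.5 17.9] turn [-0.002  0.    -0.022]
[-0.06117028  0.01556718  0.042917  ]
```

View pics/w4.png

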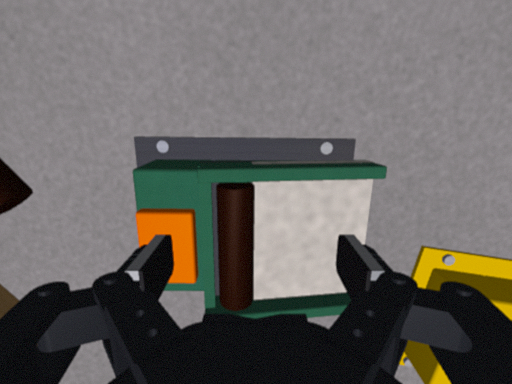

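The left tip is now centred over the key at about (171,250), and the right tip is over the ramp at (340,250). Pressing gently.

>>> {"name": "move_arm", "arguments": {"targets": [[[0, 0, 3], [0, 0, 0], -1], [[0, 0, 6], [0, 0, 0], -1], [[0, 0, 9], [0, 0, 0], -1], [[0, 0, 11], [0, 0, 0], -1], [[0, 0, 11], [0, 0, 0], -1]]}}

```text
clock: 5.8
tcp_pos: [0.5131, 0.1789, 0.0103]
orientation: [0.0, 0.532, 0.847, 0.0]
wrist_force: [-0.3, 1.2, 5.1]
finger_gap: 0.0853
grip_force: 2.5
```

>>> {"name": "move_arm", "arguments": {"targets": [[[0, 0, 2], [0, 0, 0], -1], [[0, 0, 4], [0, 0, 0], -1], [[0, 0, 6], [0, 0, 0], -1], [[0, 0, 6], [0, 0, 0], -1]]}}

```text
clock: 6.3
tcp_pos: [0.5132, 0.179, 0.0073]
orientation: [0.001, 0.532, 0.847, 0.001]
wrist_force: [-5.6, -1.7, 27.6]
finger_gap: 0.085
grip_force: 13.9
```

```bash
python3 - <<'E'
from h import *;from workcell import env
s=env.get_state();goal(s,[.5133,.1785],.003,115.9);print(s['ft_torque'])
p=env.read_camera("wrist");cv2.imwrite("pics/w5.png",p["pixels"][:,:,::-1])
E
```

```text
6.3 [0.5132 0.179  0.0073] [-5.61 -1.73 27.65] 0.085 shift [-0.5 -0.2  4.3] turn [ 0.011  0.006 -0.021]
[-0.71569696  2.28543064 -0.0191914 ]
```

View pics/w5.png

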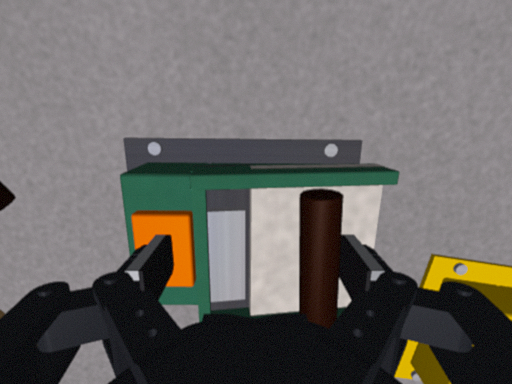

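The dowel (320,260) lies on the ramp against the right finger, and the key is bottomed. I'll ease the push a little, let it settle, and hand in.

>>> {"name": "move_arm", "arguments": {"targets": [[[0, 0, -1], [0, 0, 0], -1], [[0, 0, -1.5], [0, 0, 0], -1], [[0, 0, -1.5], [0, 0, 0], -1], [[0, 0, -1.5], [0, 0, 0], -1], [[0, 0, -1.5], [0, 0, 0], -1]]}}

```text
clock: 6.98
tcp_pos: [0.5132, 0.179, 0.0075]
orientation: [0.001, 0.532, 0.847, 0.0]
wrist_force: [-2.9, 0.2, 17.3]
finger_gap: 0.0854
grip_force: 8.6
```

```bash
python3 - <<'E'
from workcell import env
import numpy as np
s=env.get_state();print(s['tcp_pos'],s['wrist_force'],s['clock'])
p=env.read_camera("wrist");print([np.round(d['centre'],3) for d in env.landmark_of("dowel_dark",p)])
if s['wrist_force'][2]>9: print(env.hand_in())
E
```

```text
[0.5132068  0.17896402 0.00747213] [-2.90364982  0.16800373 17.29389432] 6.975
[array([0.542, 0.188, 0.056]), array([0.5  , 0.173, 0.053])]
the job is handed in; nothing more can be done
None
```

I handed the job in with the dark dispenser's key held fully down under one finger (about 17 N) and the dark dowel resting on the ramp against the other; I never touched the pale dispenser or anything else, and the hand-in returned no verdict.

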